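# Fold shut a row of vial lids with a fingertip stroke

## Task

The five vials of tablets in the blue rack stand open: run your closed fingertips lightly along the row, starting at the end where you come upon the lids from their hinge side, so that the lids fold shut one after another, each fully down. Do it with the fingertips alone, without lifting, tipping or shoving the rack, and leave the grey rack of empty vials open and everything else as it stands.

Things in the scene. Friction and masses are not known exactly. Their poses are not given: they have to be found in the camera images.
- rack: the blue rack, loose on the bench (about 1 kg): 62 deep (x) x 252 long (y) x 41 high, origin at the centre of its underside. Five clear vials with orange tablets stand fast in it in a row along its y axis, at x = 0, y = +92, +46, 0, -46, -92: diameter 28, open rims 70 above the bench. Each has a white hinged lid, a disc 31 in diameter, 3.5 thick, described under its joint. Sizes in mm.
- lid1 (a joint): angle of the lid of vial 1 of the blue rack (at y = +92 mm), rad: 0 = shut, 1.57 = upright, stop at 2.1; starts open, between 1.1 and 1.9. Its hinge lies across the row at rim height on the vial's +y side, 15.5 mm from the vial's axis; the lid swings shut towards -y. The tab ends 37 mm from the hinge. Light friction (0.006 N m), no spring or catch: it stays where it is left.
- lid2 (a joint): angle of the lid of vial 2 of the blue rack (at y = +46 mm), rad: 0 = shut, 1.57 = upright, stop at 2.1; starts open, between 1.1 and 1.9. Hinged like that of vial 1, on the +y side.
- lid3 (a joint): angle of the lid of vial 3 of the blue rack (at y = +0 mm), rad: 0 = shut, 1.57 = upright, stop at 2.1; starts open, between 1.1 and 1.9. Hinged like that of vial 1, on the +y side.
- lid4 (a joint): angle of the lid of vial 4 of the blue rack (at y = -46 mm), rad: 0 = shut, 1.57 = upright, stop at 2.1; starts open, between 1.1 and 1.9. Hinged like that of vial 1, on the +y side.
- lid5 (a joint): angle of the lid of vial 5 of the blue rack (at y = -92 mm), rad: 0 = shut, 1.57 = upright, stop at 2.1; starts open, between 1.1 and 1.9. Hinged like that of vial 1, on the +y side.
- row_first (a point): a point of the blue rack on the axis of vial 1 (its +y end) at the height of the top of a shut lid, 73.5 above the bench. Moving along the row from here towards row_last one meets the lids from their hinge side. Sizes in mm.
- row_last (a point): the same point over vial 5, the -y end of the blue rack's row; the tab of its shut lid ends 21.5 beyond. Sizes in mm.
- empties: the grey rack, loose on the bench (about 0.8 kg), 62 deep (its x) x 160 long (its y): the same kind of rack, three empty vials of the same size at y = +46, 0, -46 with their lids standing open. Origin at the centre of its underside. Leave it and its lids alone. Sizes in mm.
- spare1 (a joint): angle of lid 1 of the grey rack, rad: 0 = shut, starts standing open (1.5 to 1.9) and is to stay so
- spare2 (a joint): angle of lid 2 of the grey rack, rad: 0 = shut, starts standing open (1.5 to 1.9) and is to stay so
- spare3 (a joint): angle of lid 3 of the grey rack, rad: 0 = shut, starts standing open (1.5 to 1.9) and is to stay so
- vial: a loose white closed sample vial standing upright, diameter 31, height 64; origin at the centre of its underside. Leave it alone. Sizes in mm.
- tub: a loose white plastic bowl, diameter 110, height 45; origin at the centre of its underside. Leave it alone. Sizes in mm.
- bottle: a loose amber bottle, diameter 60, height 125; origin at the centre of its underside. Leave it alone. Sizes in mm.
- tweezers: loose steel tweezers lying flat, 125 long, 15 wide, 6 high; origin at the middle, on the bench. Leave them alone. Sizes in mm.
- dish: a loose clear shallow dish, diameter 90, height 14; origin at the centre of its underside. Leave it alone. Sizes in mm.
- timer: a loose white bench timer, 60 x 68 x 18 high; origin at the centre of its underside. Leave it alone. Sizes in mm.

How it is judged:
By the outcome, as a careful person would: the job done as asked, in the order asked, and still so for the second after the job is handed in, with the robot touching nothing.
It also fails if it takes over 34 s, if anything falls off the work surface, if the arm or the gripper's body presses on something with over 40 N, if the wrist force passes 120 N, or if a joint passes its speed limit or range.

## Robot

A 6-joint arm with a two-finger parallel gripper is mounted at the origin on the work surface. World frame = base frame: x ahead of the robot, y to its left, z up, the work surface at z = 0. Lengths are in mm, angles in rad, forces in N, time in s.
With the tool pointing down it reaches from about 250 to 775 mm from the base axis. Payload 4 kg.
Tool frame: the origin (TCP) lies between the finger pads; the fingertips stand 22 mm ahead of it and the grasp point (between the pads) lies 3 mm ahead of it; z points along the fingers, x is the direction in which the jaws open and shut, and the axes are right-handed (so a half turn about z gives the same grasp; the last joint's range is limited). The gripper opens to 94 mm and grips with 3 to 60 N. Pads are 16 mm wide; open, the fingers measure 119 mm over their backs; the gripper's body (75 mm by 177 mm) begins 78 mm behind the grasp point.
Start: joints at [1.115, 0.087, 1.371, -0, 1.684, -0.103], TCP at [190.049, 516.139, 227.506] pointing down, gripper open.
Joint ranges: [-3.1, 3.1], [-0.76, 2.03], [0.27, 2.55], [-1.08, 4.22], [0.17, 2.65], [-2.57, 2.57]. Speed limits (rad/s): [2.79, 2.79, 3.14, 3.14, 3.14, 3.14].

## Interface

Orientations are given as a rotation vector (axis times angle).
In Python, from workcell import ctrl, ungrasp, close, get_image, calibration, job gives the robot as it stands. The module is installed in compiled form; this text tells all that it offers. Calls block until the motion is done:
- ctrl.movep(position, orientation): joint-space move of the TCP to a pose.
- ctrl.servo_line(position, orientation=None, velocity=150): straight line of the TCP; orientation=None keeps the orientation; velocity is the mean speed in mm/s.
- ctrl.goto_joints(angles): joint-space move.
- ungrasp() and close(newtons=None): open the fingers fully, or close them until they stop; newtons is the grip in N (None keeps the last).
- ctrl.hold(seconds).
- ctrl.ik(position, orientation): joint angles nearest the present ones, or None.
- ctrl.get_state(): the state.
- get_image(name): name is "side" or "top"; returns the picture (384x512x3 uint8, blue, green, red); there is no depth.
- calibration(name): a dict with "camera_matrix" (3x3 intrinsics, pixels), "dist" ([k1, k2, p1, p2, k3] as OpenCV has them; the pictures are not rectified), "xyz" and "attitude" of the camera in the world. Camera axes: x right, y up, looking along -z (the intrinsics and any distortion apply to the point x, -y, -z); pixel columns grow to the right and rows downward; lengths in mm; the calibration is good to about 2 mm. A picture is of the moment at which its call begins. calibration takes no time and is no camera call.
A pose or a line that the arm cannot do raises ctrl.IKError and nothing moves.
- job.sign_off(): hands the job in, once; it reports no verdict.
The state is a dict: "time": time; "joint_pos": joint angles; "joint_vel": joint speeds; "joint_torque": joint torques, N m; "ee_pos": TCP position; "eef_rot": TCP orientation; "wrist_force": force on the tool from outside, world axes, zero at the start; "torque": the same for the moment, N m; "gripper_width": finger opening in mm.
Only numpy, scipy, OpenCV 4.12 (cv2) and the standard library are available. Lean on these libraries where they do the work, as an engineer would, in place of code of your own. Each camera call takes 0.05 s, during which the arm holds its last target. There are 200 camera calls.

## Working session

There is one attempt and no reset: what is moved stays moved. The work goes in short steps, each a Python script; the robot and the scene stay as the last script left them, time stands still between calls to the robot, and variables do not carry over. Pictures are saved under pics/ and viewed, about 8 in all and at most 12, crops included, and the job is handed in when it is done.

```bash
mkdir -p pics; python3 - <<'E'
from workcell import ctrl,get_image,calibration
import cv2
for n in("top","side"):
    cv2.imwrite(f"pics/{n}0.png",get_image(n)); c=calibration(n); print(c)
s=ctrl.get_state();print(s["time"],s["eef_rot"],s["gripper_width"])
E
```

```text
{'camera_matrix': array([[409.04834454,   0.        , 258.01395537],
       [  0.        , 409.04834454, 191.67965726],
       [  0.        ,   0.        ,   1.        ]]), 'dist': array([-0.13303345,  0.        ,  0.        ,  0.        ,  0.        ]), 'xyz': array([ 539.80765199,   16.1828253 , 1086.81560772]), 'attitude': array([ 0.07333199, -0.05598197, -1.56747923])}
{'camera_matrix': array([[373.24538235,   0.        , 258.75290925],
       [  0.        , 373.24538235, 196.8674682 ],
       [  0.        ,   0.        ,   1.        ]]), 'dist': array([0.03930488, 0.        , 0.        , 0.        , 0.        ]), 'xyz': array([566.17997777, 701.55995464, 655.51295827]), 'attitude': array([ 0.03044645, -1.31383477, -2.82409889])}
0.1 [ 2.57601471  1.79657973 -0.00266034] 94.09257575047643
```

View pics/top0.png

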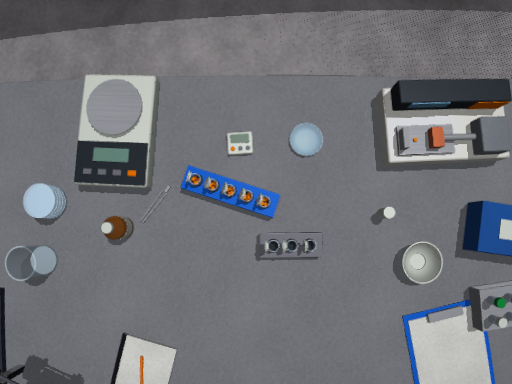

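View pics/side0.png

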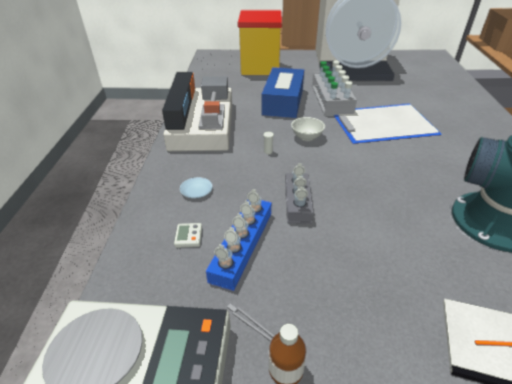

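The top view has the blue rack from (183,178) to (278,205), and the side view from (212,280) to (268,205). Next I'll zoom in to find the hinge side and fit the pose.

```bash
cat > h.py <<'E'
import numpy as np,cv2
from scipy.spatial.transform import Rotation as R
from workcell import calibration
def proj(n,P):
    c=calibration(n);q=(np.atleast_2d(P)-c["xyz"])@R.from_rotvec(c["attitude"]).as_matrix()
    q=q*[1,-1,-1]
    return cv2.projectPoints(q.astype(float),np.zeros(3),np.zeros(3),c["camera_matrix"],c["dist"])[0][:,0]
def unproj(n,uv,z):
    c=calibration(n);p=cv2.undistortPoints(np.array(uv,float).reshape(-1,1,2),c["camera_matrix"],c["dist"])[:,0]
    d=np.c_[p[:,0],-p[:,1],-np.ones(len(p))]@R.from_rotvec(c["attitude"]).as_matrix().T
    return c["xyz"]+d*((z-c["xyz"][2])/d[:,2])[:,None]
E
python3 - <<'E'
import cv2,numpy as np
from h import *
from scipy.optimize import least_squares
I={n:cv2.imread(f"pics/{n}0.png") for n in("top","side")}
roi={"top":(160,225,175,285),"side":(185,295,200,280)}
C={}
for n in I:
    a,b,c,d=roi[n];h=cv2.cvtColor(I[n],cv2.COLOR_BGR2HSV)
    m=np.zeros(h.shape[:2],np.uint8);m[a:b,c:d]=cv2.inRange(h,(105,150,50),(130,255,255))[a:b,c:d]
    k=cv2.findContours(m,0,1)[0];hull=cv2.convexHull(np.vstack(k))
    f=np.zeros_like(m);cv2.fillConvexPoly(f,hull,1);C[n]=f
    print(n,cv2.minAreaRect(hull),hull[:,0].tolist())
box=np.array([[x,y,z] for x in(-31,31) for y in(-126,126) for z in(0,41.)])
def pts(p,q=box):
    c,s=np.cos(p[2]),np.sin(p[2]);return np.c_[p[0]+c*q[:,0]-s*q[:,1],p[1]+s*q[:,0]+c*q[:,1],q[:,2]]
def feat(p):
    r=[]
    for n in C:
        h=cv2.convexHull(proj(n,pts(p)).astype(np.float32))[:,0]
        k=cv2.convexHull(np.argwhere(C[n])[:,::-1].astype(np.int32))[:,0].astype(np.float32)
        for t in np.arange(0,6.28,.2):
            w=np.array([np.cos(t),np.sin(t)]);r.append((h@w).max()-(k@w).max()-.4*np.abs(w).sum()) if n=="top" else r.append((h@w).max()-(k@w).max()-.4*np.abs(w).sum())
    return r
e=unproj("top",[[187,180],[275,205]],41);d=e[0]-e[1];print(e)
s=least_squares(feat,[*e.mean(0)[:2],np.arctan2(-d[0],d[1])],x_scale=[10,10,.1],diff_step=1e-3,loss="soft_l1")
print(s.x,np.abs(s.fun).mean(), np.array(s.fun).round(1))
np.save("pose.npy",s.x)
# label vials
q=np.array([[0,y,70.] for y in(92,46,0,-46,-92)])
print({n:proj(n,pts(s.x,q)).round(1).tolist() for n in I})
A=cv2.resize(I["top"][155:225,175:285],None,fx=7,fy=7,interpolation=2)
cv2.imwrite("pics/tc.png",A)
B=cv2.resize(I["side"][180:295,195:285],None,fx=5,fy=5,interpolation=2);cv2.imwrite("pics/sc.png",B)
E
```

```text
top ((229.8360595703125, 191.0115509033203), (97.29151916503906, 24.46632957458496), 17.771320343017578) [[195, 167], [273, 192], [279, 194], [279, 197], [273, 215], [272, 217], [271, 217], [249, 210], [200, 194], [188, 190], [183, 188], [181, 187], [181, 184], [182, 181], [187, 167], [188, 165]]
side ((238.27549743652344, 241.9047393798828), (32.61457824707031, 97.76878356933594), 25.924901962280273) [[270, 212], [269, 216], [234, 288], [233, 289], [231, 289], [224, 287], [214, 284], [211, 283], [209, 282], [208, 281], [206, 271], [209, 265], [222, 243], [262, 201], [264, 201], [268, 202], [270, 203]]
[[656.0964302  211.69760887  41.        ]
 [592.0066545  -15.68997011  41.        ]]
[ 6.29075093e+02  1.00323870e+02 -3.11675291e-01] 1.2084512200686035 [ 0.8 -0.  -0.2 -0.1  0.1  0.1  0.1  0.1 -0.  -0.6 -0.4 -0.1  0.1  0.3
  0.4  0.6  0.4 -0.5 -0.4 -0.   0.2  0.3  0.3  0.3  0.2 -0.3 -0.1  0.1
  0.3  0.5  0.7  0.8  1.2  0.8  0.3  0.7  1.1  1.2  1.2  1.2  1.   0.2
  0.6  1.   1.2  1.1  1.   0.   0.4  0.3  0.1  6.8 11.7 10.1  8.   5.7
  2.6  0.5  1.   1.4  1.5  1.5  1.4  1.3]
{'top': [[194.3, 178.3], [211.5, 183.9], [228.9, 189.5], [246.4, 195.2], [263.9, 200.8]], 'side': [[224.6, 252.8], [233.2, 237.5], [241.1, 223.5], [248.5, 210.5], [255.2, 198.4]]}
```

View pics/tc.png

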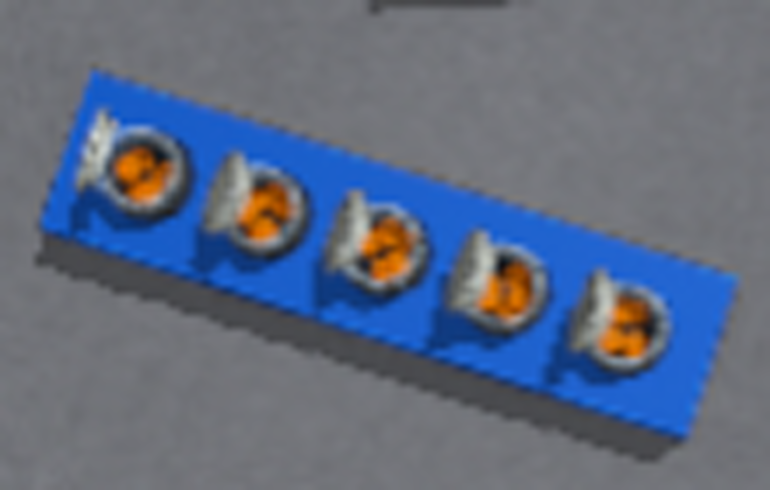

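View pics/sc.png

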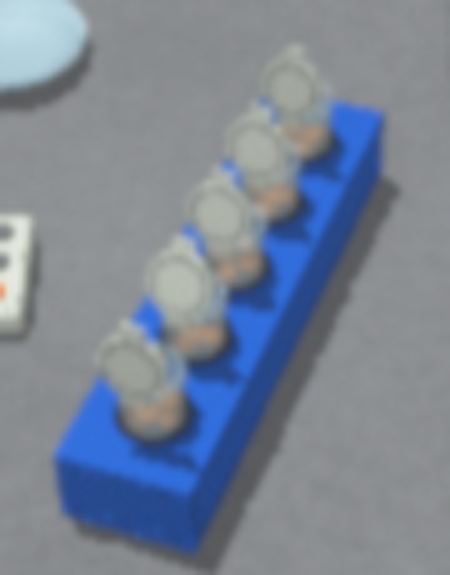

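The lids are hinged at the left, or +y, end, which matches the fit: rack at about (629,100), yaw −0.31. I'll close the fingers, move above the +y end, and fold lid 1 by pushing it from high up and then following it down. That keeps the force low, with a force check as it closes.

```bash
cat > m.py <<'E'
import numpy as np
from scipy.spatial.transform import Rotation as R
from workcell import ctrl
p=np.load("pose.npy");yaw=p[2]
def pos(y,tip): # rack y, height of fingertips above bench -> TCP
    return [p[0]-np.sin(yaw)*y,p[1]+np.cos(yaw)*y,tip+22]
def go(y,tip,v=80): ctrl.servo_line(pos(y,tip),velocity=v)
def F(): return np.array(ctrl.get_state()["wrist_force"])
def fold(i,f0):
    h=92-46*i+15.5           # hinge, travel towards -y
    go(h+18,94); go(h-4,84); a=F()-f0
    go(h-20,74.5)
    b=F()-f0
    z=74.5
    while z>71.5 and (F()-f0)[2]<2: z-=.4; go(h-22,z,40)
    c=F()-f0; tip=ctrl.get_state()["ee_pos"][2]-22
    go(h-27,z,40)
    e=F()-f0
    go(h-27,94)
    print(i+1,a.round(1),b.round(1),c.round(1),e.round(1),"z",round(z,1),round(tip,1),ctrl.get_state()["time"])
E
python3 - <<'E'
from m import *
from workcell import close,get_image
import cv2
best=None
for a in(yaw,yaw+np.pi):
    o=(R.from_euler("z",a)*R.from_euler("x",np.pi)).as_rotvec()
    j=ctrl.ik(pos(137,180),o); k=ctrl.ik(pos(-115,74),o)
    print(a,j,k)
    if j is not None and k is not None:
        c=np.abs(np.array(j)-ctrl.get_state()["joint_pos"]).max()
        if best is None or c<best[0]: best=(c,o)
o=best[1]
close(10)
ctrl.movep(pos(137,190),o)
go(137,105,150); ctrl.hold(.2); f0=F();np.save("f0.npy",f0);print(f0,ctrl.get_state()["time"],ctrl.get_state()["gripper_width"],ctrl.get_state()["ee_pos"],pos(137,105))
fold(0,f0)
I=get_image("side");cv2.imwrite("pics/s1.png",cv2.resize(I[130:310,170:310],None,fx=4,fy=3.3,interpolation=2))
E
```

```text
-0.3116752910997142 [0.25130241 0.45704792 0.96374682 0.         1.72079791 0.5629777 ] [-0.11083374  0.24367053  1.45517762  0.          1.44274451  0.20084155]
2.829917362490079 None None
[-0.12404385 -0.20614333 -0.51154239] 4.45 0.7319524291553142 [671.93592886 230.97938369 129.04145565] [np.float64(671.0866424641312), np.float64(230.7233707051688), 127]
1 [-0.   0.1  1.3] [ 0.4 -0.1  1.2] [-0.4  0.1  3.5] [0.4 2.2 3.6] z 73.3 73.8 7.0667
```

View pics/s1.png

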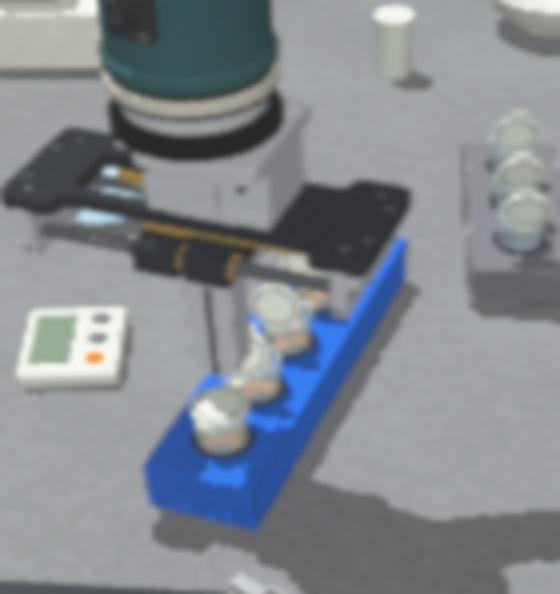

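Lid 1 looks shut, with its white disc flat at about (218,408) in the crop and a drag of only about 2 N. The finger may sit to the left of the row's centre line, so I'll check that by projection.

```bash
python3 - <<'E'
from m import *; from h import proj
from workcell import get_image
import cv2
I=get_image("side")
e=np.array(ctrl.get_state()["ee_pos"]);t=e-[0,0,22]
ax=np.array([np.cos(yaw),np.sin(yaw),0])
P=[t,t+12*ax,t-12*ax,t+[0,0,40]]+[np.array(pos(y,48)) for y in(92,46,0,-46,-92)]
uv=proj("side",P);print(e,uv.round(1))
C=cv2.resize(I[200:290,195:285],None,fx=6.6,fy=6.6,interpolation=2)
for k,q in enumerate(uv):
    cv2.circle(C,tuple(int(v) for v in ((q-[195,200]+.5)*6.6)),3,(0,0,255) if k<4 else (0,255,0),-1)
cv2.imwrite("pics/s2.png",C)
E
```

```text
[653.59256529 176.85063894 115.71436765] [[226.2 241. ]
 [220.8 239.6]
 [231.6 242.5]
 [224.9 227.1]
 [224.6 252.8]
 [233.2 237.5]
 [241.1 223.5]
 [248.5 210.5]
 [255.2 198.4]]
```

View pics/s2.png

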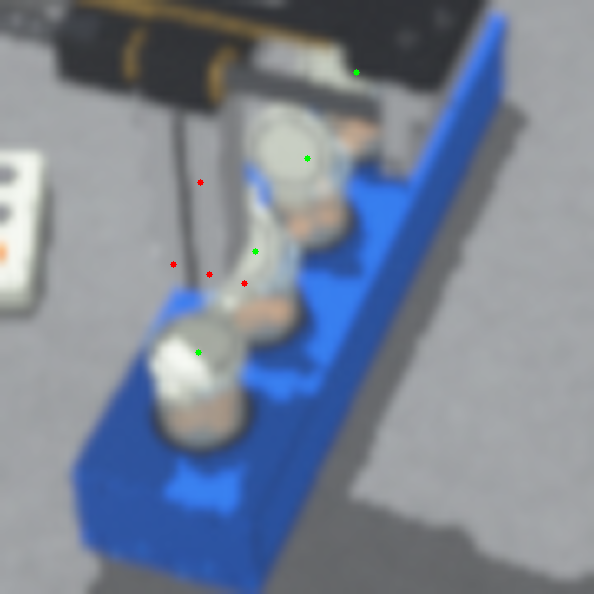

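The closed fingers' seam sits about 4–5 mm to +x of the row's centre line, and the top view hinted at the same offset. They still overlap the lids well, but I'll shift the line and do the remaining four.

```bash
python3 - <<'E'
import numpy as np
p=np.load("pose.npy");p[0]-=4.5;p[1]-=1.5;np.save("pose.npy",p)
from m import *
from workcell import get_image
import cv2
f0=np.load("f0.npy")
for i in range(1,5): fold(i,f0)
go(-150,100,150); go(-150,180,150)
ctrl.movep([450,-250,230],ctrl.get_state()["eef_rot"])
print(ctrl.get_state()["time"])
S=get_image("side");T=get_image("top");cv2.imwrite("pics/t3full.png",T);cv2.imwrite("pics/s3full.png",S)
A=cv2.resize(T[150:265,175:330],None,fx=4,fy=4,interpolation=2)
B=cv2.resize(S[150:295,195:325],None,fx=4,fy=4,interpolation=2)
cv2.imwrite("pics/t3.png",A);cv2.imwrite("pics/s3.png",B)
E
```

```text
2 [0.1 0.7 0.2] [ 0.4  0.1 -0.2] [-0.9 -0.5  3.5] [0.3 2.3 3.6] z 73.3 73.8 9.6833
3 [-0.2  0.  -0.2] [-0.5 -0.1  1.1] [-1.6 -0.1  4.9] [-0.3  1.7  4.3] z 73.3 73.8 12.2
4 [ 0.  -0.5 -0.1] [-0.2  0.2  0.1] [-1.3  0.2  3. ] [0.4 1.9 3.7] z 73.3 73.8 14.7167
5 [1.  0.2 0.3] [-0.2  1.1  1.2] [-1.1  0.7  3.5] [0.2 1.9 4.1] z 73.3 73.8 17.2333
19.35
```

View pics/s3.png

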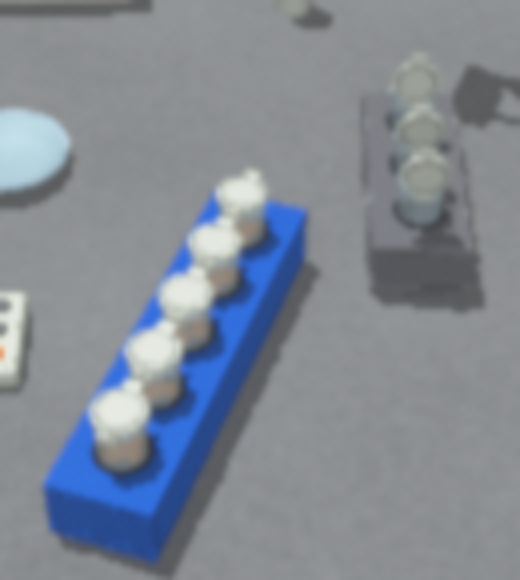

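View pics/t3.png

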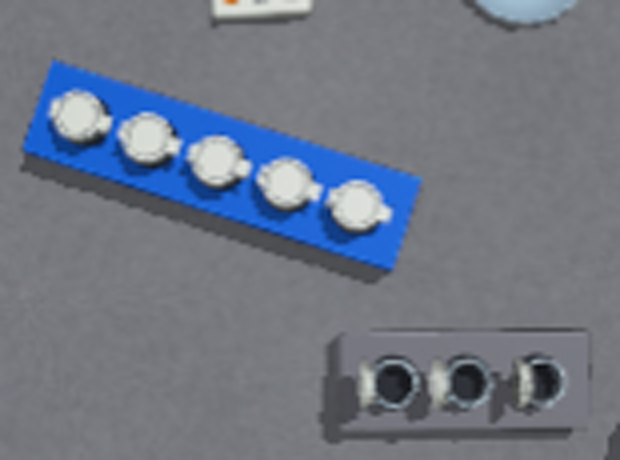

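All five lids are flat, at (78,117) to (357,206) in the top crop, and the three grey lids still stand open. I'll do a quick numeric check that the rack hasn't moved, then sign off.

```bash
python3 - <<'E'
import cv2,numpy as np
for n,(a,b,c,d) in {"top":(160,225,175,285),"side":(185,295,200,280)}.items():
    for f in(f"pics/{n}0.png",f"pics/{n[0]}3full.png"):
        m=cv2.inRange(cv2.cvtColor(cv2.imread(f),cv2.COLOR_BGR2HSV)[a:b,c:d],(105,150,50),(130,255,255))
        print(n,[np.round(v,2) for v in cv2.minAreaRect(np.argwhere(m)[:,::-1].astype(np.int32))])
from workcell import job; job.sign_off()
E
```

```text
top [array([54.84, 31.01]), array([97.29, 24.47]), np.float64(17.77)]
top [array([54.83, 31.01]), array([97.28, 24.44]), np.float64(17.8)]
side [array([38.28, 56.9 ]), array([32.61, 97.77]), np.float64(25.92)]
side [array([38.5, 57. ]), array([32.2 , 97.94]), np.float64(26.57)]
the job is handed in; nothing more can be done
```

All five lids of the blue rack are folded shut, and the job is handed in. I worked with closed fingertips from the hinge (+y) end, vial 1 to vial 5, pushing each lid over and then pressing it down with about 3–5 N. The robot's clock read 19.35 s once the arm was clear, out of the 34 s allowed.

**Lids:** the final pictures from both cameras show all five lids flat. The fingertips stopped at about 73.8 mm on every lid, against 73.5 mm for a fully shut one. I did not measure the lid angles directly.

**Blue rack:** its outline in the top picture is the same before and after, to within 0.05 px and 0.03°. The side outline differs by 0.2 px and 0.6°, which I put down to the shut lids hiding different parts of the rack. Sideways drag stayed at about 2 N in the readings I took.

**Grey rack:** its three lids still stand open. I sent nothing near the other loose items, but I did not compare their positions numerically.

**Discrepancy:** after lid 1, the side camera showed the fingers 4–5 mm off the row's centre line. I corrected this for lids 2–5; lid 1 had closed properly anyway.

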